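# Rock the closed cases and pull out the one with the loose part

## Robot

A 6-joint arm with a two-finger parallel gripper is mounted at the origin on a cart in front of the work surface, level with it; the furniture and walls round the work are solid. World frame = base frame: x ahead of the robot, y to its left, z up, the work surface at z = 0. Lengths are in m, angles in rad, forces in N, time in s.
With the tool pointing down it reaches from about 0.325 to 0.75 m from the base axis. Payload 7.6 kg.
Tool frame: the origin (TCP) lies at the very end of the fingers, on their centre line; the grasp point (between the pads) lies 19 mm behind it; x points along the fingers, z is the direction in which the jaws open and shut, and the axes are right-handed (so a half turn about x gives the same grasp; the last joint's range is limited). The gripper opens to 85 mm and grips with 20 to 120 N. Pads are 22 mm wide; open, the fingers measure 114 mm over their backs; the gripper's body (76 mm by 85 mm) begins 54 mm behind the grasp point. The pads swing forward as they close: fully open they stand 13 mm farther back than shut.
Start: joints at [-1.275, 0.052, 1.401, -0, 1.689, -0.07], TCP at [0.188, -0.49, 0.231] pointing down, gripper open.
Joint ranges: [-2.9, 2.9], [-0.91, 2.17], [0.12, 2.37], [-1.06, 4.2], [0.26, 2.73], [-2.93, 2.93]. Speed limits (rad/s): [2.57, 2.57, 3.01, 3.14, 3.14, 3.14].

## Interface

Orientations are given as a rotation vector (axis times angle).
In Python, from bench import goto, movel, move_joints, move_gripper, dwell, solve_ik, get_obs, get_image, get_calibration, Unreachable, hand_in, search_frame, landmark_of gives the robot as it stands. Calls block until the motion is done:
- goto(position, orientation): joint-space move of the TCP to a pose.
- movel(position, frame=None, feed=0.15): straight line of the TCP; frame=None keeps the orientation; feed is the mean speed in m/s.
- move_joints(angles): joint-space move.
- move_gripper(opening, grip_force=None): finger opening in m; grip_force is the grip in N (None keeps the last); returns when the fingers have stopped.
- dwell(seconds).
- solve_ik(position, orientation): joint angles nearest the present ones, or None.
- get_obs(): the state.
- get_image(name): name is "scene" or "top"; returns the picture (400x640x3 uint8, blue, green, red); there is no depth.
- get_calibration(name): a dict with "K" (3x3 intrinsics, pixels), "xyz" and "attitude" of the camera in the world. Camera axes: x right, y down, z forward; pixel columns grow to the right and rows downward; lengths in m; the calibration is good to about 2 mm. A picture is of the moment at which its call begins. get_calibration takes no time and is no camera call.
A pose or a line that the arm cannot do raises Unreachable and nothing moves.
- hand_in(): hands the job in, once; it reports no verdict.
Trained networks look in the newest picture that a camera, given by its name, has taken for a name from the list of things; names that differ only in an ending like _2 or _b are one class to them, and where a whole thing is asked for, a point or a joint stands for the part that bears it (a point fixed in the world has none). Each returns a list of dicts, best first, with "confidence" (0 to 1); they miss things now and then, are a little off and sometimes report something else, mostly with a low value. They report only what shows in the picture. A call takes as long as a camera call.
- search_frame(camera, query): "position" ([column, row] in pixels, amid what is visible of it).
- landmark_of(camera, query): "position" ([column, row] in pixels: a listed point, or the origin of a listed thing).
The state is a dict: "t": time; "joint_pos": joint angles; "joint_velocities": joint speeds; "effort": joint torques, N m; "tool_pos": TCP position; "ee_rot": TCP orientation; "contact_force": force on the tool from outside, world axes, zero at the start; "moment": the same for the moment, N m; "opening": finger opening in m.
Only numpy, scipy, OpenCV 4.12 (cv2) and the standard library are available. Lean on these libraries where they do the work, as an engineer would, in place of code of your own. Each camera call takes 0.05 s, during which the arm holds its last target.

## Task

Each of the three closed cases on the rocker stand holds a steel part that should be held fast, but in one case it has come loose. Working from left to right as the robot sees them, rock every case: press the black pad at the far end of its cradle all the way down, hold it there for about a second and let go; a sound case swings back level by itself, the one with the loose part stays tipped. Then take the case that stays tipped off its cradle and lay it flat, lid up, inside the aluminium tray behind the stand, leaving the other two level on their cradles.

Things in the scene. Friction and masses are not known exactly. Their poses are not given: they have to be found in the camera images.
- stand: Rocker stand, fixed: aluminium plate 124 (x) x 312 (y) x 12 mm with three blue rocking cradles side by side. Origin: centre of the underside. +x points away from the robot, y along the row to the left; cradles are centred at y = +110 (left), 0 (middle) and -110 mm (right). Each has at its far end a tab with a ribbed black pad 22 x 34 mm, centred at x = +73, its top 47 mm above the worktop when level.
- case_left_mid (a point): Centre (half-way up) of the left case: closed box, grey body, orange lid, 110 mm long (x), 52 wide (y, gripped this way), 46 high, 230 g; cannot be opened. It starts level, axes parallel to the stand's, lid top 92 mm above the worktop, loose in its cradle: lips at ends and corners reach 7 mm up its sides; the middle 60 mm of the long sides is free to the bottom.
- case_middle_mid (a point): Centre (half-way up) of the middle case: closed box, grey body, orange lid, 110 mm long (x), 52 wide (y, gripped this way), 46 high, 230 g; cannot be opened. It starts level, axes parallel to the stand's, lid top 92 mm above the worktop, loose in its cradle: lips at ends and corners reach 7 mm up its sides; the middle 60 mm of the long sides is free to the bottom.
- case_right_mid (a point): Centre (half-way up) of the right case: closed box, grey body, orange lid, 110 mm long (x), 52 wide (y, gripped this way), 46 high, 230 g; cannot be opened. It starts level, axes parallel to the stand's, lid top 92 mm above the worktop, loose in its cradle: lips at ends and corners reach 7 mm up its sides; the middle 60 mm of the long sides is free to the bottom.
- rock_left (a joint): Tilt of the left cradle: 0 = level (start), 0.24 rad = far end right down on its stop. Axle: along the stand's y, 36 mm above the worktop, 10 mm below the case's middle. Pressed straight down at the middle of its black pad, which goes down 18 mm with 2 N (jolt to 10 N at first touch). Let go, it swings back to 0 within 1 s if the part is fast; a loose part rolls over in about 0.5 s and it stays at 0.24.
- rock_middle (a joint): Tilt of the middle cradle: 0 = level (start), 0.24 rad = far end right down on its stop. Axle: along the stand's y, 36 mm above the worktop, 10 mm below the case's middle. Pressed straight down at the middle of its black pad, which goes down 18 mm with 2 N (jolt to 10 N at first touch). Let go, it swings back to 0 within 1 s if the part is fast; a loose part rolls over in about 0.5 s and it stays at 0.24.
- rock_right (a joint): Tilt of the right cradle: 0 = level (start), 0.24 rad = far end right down on its stop. Axle: along the stand's y, 36 mm above the worktop, 10 mm below the case's middle. Pressed straight down at the middle of its black pad, which goes down 18 mm with 2 N (jolt to 10 N at first touch). Let go, it swings back to 0 within 1 s if the part is fast; a loose part rolls over in about 0.5 s and it stays at 0.24.
- tray: Aluminium tray with a dark green mat, fixed on the worktop just behind the stand, 145 (its x) x 210 (its y) mm, open above, rim 16 mm high, floor about 2 mm above the worktop. Origin: centre of the underside. The microscope's stage overhangs the worktop to its left (y above about -0.06, 0.2 m up): keep the hand and wrist clear of it.

How it is judged:
By the outcome, as a careful person would: the job done as asked, in the order asked, and still so for the second after the job is handed in, with the robot touching nothing.
It also fails if it takes over 72 s, if anything falls off the work surface, if the arm or the gripper's body presses on something with over 40 N, if the wrist force passes 120 N, or if a joint passes its speed limit or range.

## Working session

There is one attempt and no reset: what is moved stays moved. The work goes in short steps, each a Python script; the robot and the scene stay as the last script left them, time stands still between calls to the robot, and variables do not carry over. Pictures are saved under pics/ and viewed, and the job is handed in when it is done.

```bash
mkdir -p pics; ls; python3 - <<'E'
from bench import *
import cv2
for n in("scene","top"):
    cv2.imwrite(f"pics/{n}0.png",get_image(n)); print(n,get_calibration(n))
    for q in("stand","case_left_mid","case_middle_mid","case_right_mid","tray"):
        print(q,landmark_of(n,q)[:4])
o=get_obs();print(o)
E
```

```text
pics
scene {'K': array([[470.54849432,   0.        , 322.838231  ],
       [  0.        , 470.54849432, 200.69402087],
       [  0.        ,   0.        ,   1.        ]]), 'xyz': array([ 0.00642202, -0.77540038,  0.46958323]), 'attitude': array([-1.94138264,  0.76600848, -0.48874888])}
stand [{'position': [308.5, 258.4], 'confidence': 0.85}]
case_left_mid [{'position': [258.8, 203.6], 'confidence': 0.92}]
case_middle_mid [{'position': [307.6, 224.2], 'confidence': 0.62}]
case_right_mid [{'position': [366.1, 246.5], 'confidence': 0.91}]
tray [{'position': [357.5, 215.9], 'confidence': 0.66}]
top {'K': array([[374.69728674,   0.        , 318.7134124 ],
       [  0.        , 374.69728674, 193.93296584],
       [  0.        ,   0.        ,   1.        ]]), 'xyz': array([ 0.35627579, -0.25542117,  0.90672335]), 'attitude': array([-2.1767246 ,  2.03627911, -0.21263168])}
stand [{'position': [327.2, 230.7], 'confidence': 0.89}]
case_left_mid [{'position': [284.4, 232.6], 'confidence': 0.69}]
case_middle_mid [{'position': [334.9, 219.2], 'confidence': 0.57}]
case_right_mid [{'position': [317.5, 157.6], 'confidence': 0.68}, {'position': [378.4, 214.7], 'confidence': 0.59}]
tray [{'position': [317.4, 159.3], 'confidence': 0.62}]
{'t': 0.6, 'joint_pos': array([-1.27527488e+00,  5.22056718e-02,  1.40070462e+00,  3.70576882e-05,
        1.68858638e+00, -7.03134749e-02]), 'joint_velocities': array([-1.45603712e-03,  1.24442621e-04, -6.19218458e-05, -1.14444512e-03,
       -1.26063390e-03, -1.64018262e-04]), 'effort': array([ 5.80633696e-04, -3.81354761e+01, -3.60173571e+01,  1.14256397e-04,
        3.09847010e-04, -1.00821572e-05]), 'tool_pos': array([ 0.18783894, -0.49027091,  0.23131803]), 'ee_rot': array([ 0.93558653,  1.36025235, -0.93563777]), 'contact_force': array([ 1.07965019, -0.21833602,  0.43204754]), 'moment': array([-0.03513572,  0.00035953,  0.08197638]), 'opening': 0.08556047187330855}
```

View pics/scene0.png

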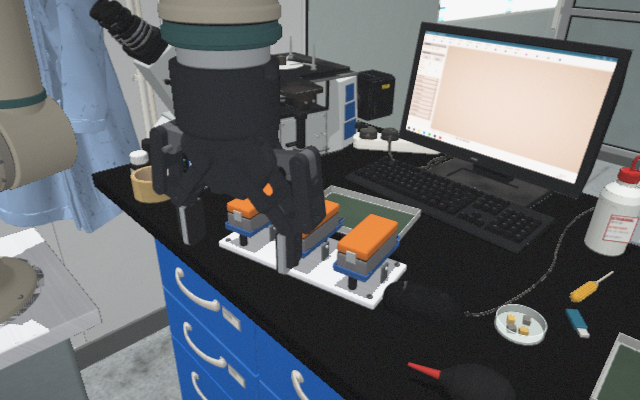

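View pics/top0.png

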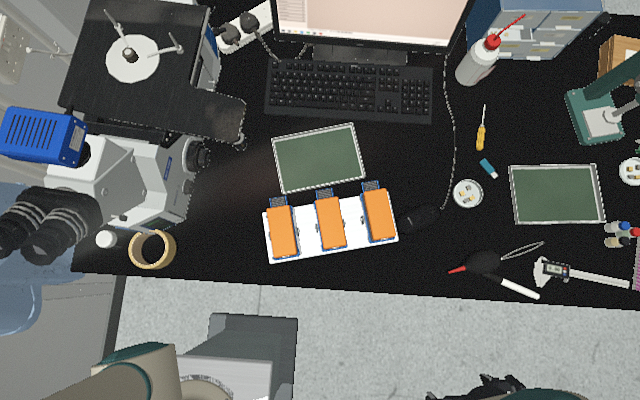

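The top view is unobstructed. It shows orange lids near (281,232), (331,223) and (379,214), the pads just above them near (278,201), (325,193) and (371,186), and the tray at (318,158). A second, similar tray at (555,195) is not behind the stand. Next I'll measure the lids and tray outline in both views.

```bash
cat > h.py <<'E'
import numpy as np, cv2
from scipy.spatial.transform import Rotation as R
from bench import *
def ray(cam,uv,z):
    c=get_calibration(cam);K=np.array(c['K']);Rm=R.from_rotvec(c['attitude']).as_matrix()
    uv=np.atleast_2d(uv);d=np.c_[uv,np.ones(len(uv))]@np.linalg.inv(K).T@Rm.T
    p=np.array(c['xyz']);return p+d*((z-p[2])/d[:,2])[:,None]
def proj(cam,P):
    c=get_calibration(cam);Rm=R.from_rotvec(c['attitude']).as_matrix()
    q=(np.atleast_2d(P)-c['xyz'])@Rm@np.array(c['K']).T;return q[:,:2]/q[:,2:]
E
python3 - <<'E'
from h import *
im=cv2.imread('pics/top0.png');hsv=cv2.cvtColor(im,cv2.COLOR_BGR2HSV)
def rects(m,z,amin,roi):
    n,l,s,c=cv2.connectedComponentsWithStats(m.astype(np.uint8))
    for i in range(1,n):
        if s[i,4]>amin and roi[0]<c[i][0]<roi[1] and roi[2]<c[i][1]<roi[3]:
            ys,xs=np.where(l==i)
            W=ray('top',np.c_[xs,ys],z)[:,:2]
            r=cv2.minAreaRect((W*1000).astype(np.float32));print(c[i],s[i,4],np.array(r[0])/1000,r[1],r[2],'mean',W.mean(0))
m=(hsv[...,0]>5)&(hsv[...,0]<22)&(hsv[...,1]>150)&(hsv[...,2]>120)
rects(m,.092,300,(250,410,180,270))
g=(hsv[...,0]>40)&(hsv[...,0]<95)&(hsv[...,1]>50)&(hsv[...,2]>40)&(hsv[...,2]<140)
rects(g,.003,1000,(250,400,100,210))
w=(hsv[...,1]<60)&(hsv[...,2]>150)
cv2.imwrite('pics/crop0.png',cv2.resize(im[115:275,235:425],None,fx=4,fy=4,interpolation=cv2.INTER_NEAREST)[:600])
for cam,q,z in(('top','stand',0),('scene','stand',0),('scene','tray',0),('top','tray',0),('scene','case_right_mid',.069),('scene','case_left_mid',.069),('scene','case_middle_mid',.069)):
    pass
uv={'stand':[308.5,258.4],'L':[258.8,203.6],'M':[307.6,224.2],'R':[366.1,246.5],'tray':[357.5,215.9]}
for k,v in uv.items(): print('scene',k,ray('scene',v,0 if k in('stand','tray') else .069)[0])
uv={'stand':[327.2,230.7],'L':[284.4,232.6],'M':[334.9,219.2],'R':[378.4,214.7],'tray':[317.4,159.3]}
for k,v in uv.items(): print('top',k,ray('top',v,0 if k in('stand','tray') else .069)[0])
E
```

```text
[378.98083624 213.65243902] 1148 [ 0.49409537 -0.37788373] (110.58175659179688, 52.58943557739258) 13.03802490234375 mean [ 0.49362406 -0.37813666]
[330.36809816 222.24539877] 1141 [ 0.46823969 -0.27266235] (110.35182189941406, 51.40319061279297) 13.200441360473633 mean [ 0.46754404 -0.27267611]
[281.38784247 230.82876712] 1168 [ 0.44184067 -0.16688934] (110.03892517089844, 51.99996566772461) 14.09423828125 mean [ 0.44167277 -0.16739112]
scene stand [ 0.46612277 -0.27026746  0.        ]
scene L [ 0.44862511 -0.15500343  0.069     ]
scene M [ 0.4650133  -0.26882804  0.069     ]
scene R [ 0.48683509 -0.3806458   0.069     ]
scene tray [ 0.64212257 -0.22473368  0.        ]
top stand [ 0.4587506  -0.26826149  0.        ]
top L [ 0.4403298  -0.17202934  0.069     ]
top M [ 0.47800675 -0.28298597  0.069     ]
top R [ 0.49477284 -0.38042163  0.069     ]
top tray [ 0.63718024 -0.23240009  0.        ]
```

View pics/crop0.png

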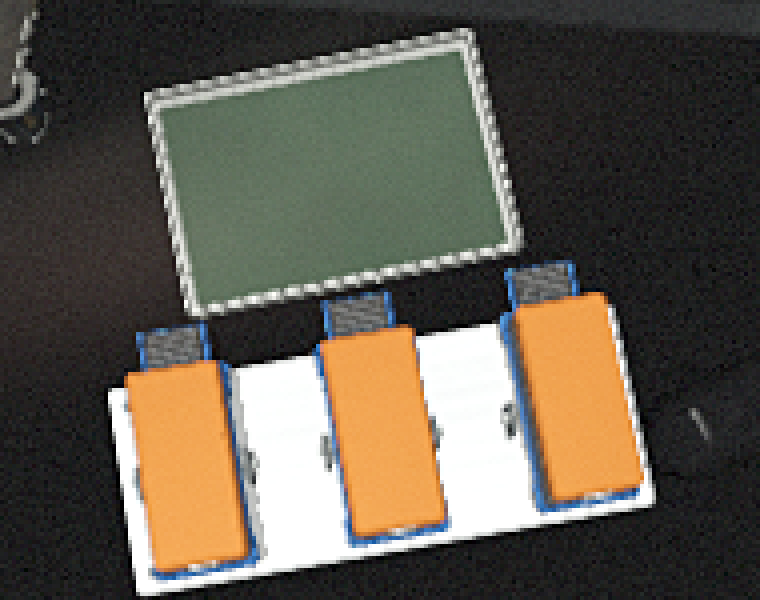

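Lid sizes come out as 110.3 × 52.0 mm at z = 0.092 with a 109 mm pitch, so the case positions agree with what's given. Next: tray corners, the microscope stage edge and reachability.

```bash
cat >> h.py <<'E'
YAW=np.deg2rad(13.7)
ex=np.array([np.cos(YAW),np.sin(YAW),0]);ey=np.array([-np.sin(YAW),np.cos(YAW),0]);ez=np.array([0,0,1.])
C={'left':np.array([.4418,-.1669,0]),'middle':np.array([.4680,-.2724,0]),'right':np.array([.4941,-.3779,0])}
def orient(lean,yaw=YAW,flip=False):
    a=np.array([np.cos(yaw),np.sin(yaw),0]);b=np.array([-np.sin(yaw),np.cos(yaw),0])
    x=-np.sin(lean)*a-np.cos(lean)*ez; z=-b if flip else b
    return R.from_matrix(np.c_[x,np.cross(z,x),z]).as_rotvec()
def at(name,u,z): return C[name]+u*ex+z*ez
E
python3 - <<'E'
from h import *
c=np.array([(148,96),(470,32),(520,245),(192,315)])/4+[235,115]
W=ray('top',c,.016)[:,:2];print(W,W.mean(0),[np.linalg.norm(W[i]-W[(i+1)%4]) for i in range(4)])
print('yaw',[np.rad2deg(np.arctan2(d[1],d[0])) for d in (W[0]-W[3],W[1]-W[2])], [np.rad2deg(np.arctan2(-d[0],d[1])) for d in(W[0]-W[1],W[3]-W[2])])
print('stage',ray('top',[[245,140],[245,100],[180,125],[188,75]],.2))
print('start rot z axis',R.from_rotvec(get_obs()['ee_rot']).as_matrix())
for f in(False,True):
  for n in C:
    for p,l in((at(n,.074,.12),.2),(at(n,.074,.03),.2),(at(n,.008,.05),.24),(at(n,.03,.16),.24)):
        print(f,n,l,np.round(solve_ik(p,orient(l,flip=f)),2) if solve_ik(p,orient(l,flip=f)) is not None else None)
  for z in(.02,.12): print('tray',solve_ik([W.mean(0)[0],W.mean(0)[1],z],orient(0,flip=f)))
E
```

```text
[[ 0.67764148 -0.11558863]
 [ 0.73373175 -0.31500993]
 [ 0.59669791 -0.35230493]
 [ 0.53955623 -0.15526398]] [ 0.63690684 -0.23454187] [np.float64(0.20715930176211506), np.float64(0.14201826593054104), np.float64(0.20515922075217827), np.float64(0.14367209276438786)]
yaw [np.float64(16.03068718823151), np.float64(15.224810427994232)] [np.float64(15.709443166720527), np.float64(16.172108329009756)]
stage [[ 0.60560187 -0.09106767  0.2       ]
 [ 0.69109678 -0.08183363  0.2       ]
 [ 0.62853909  0.04255963  0.2       ]
 [ 0.73884354  0.0418235   0.2       ]]
start rot z axis [[ 6.31611030e-05  9.33823851e-01  3.57733156e-01]
 [-8.11093627e-05  3.57733160e-01 -9.33823848e-01]
 [-9.99999995e-01  2.99658360e-05  9.83366784e-05]]
False left 0.2 [-0.3   0.28  1.38 -0.1   1.65 -2.11]
False left 0.2 [-0.3   0.38  1.45 -0.1   1.48 -2.09]
False left 0.24 [-0.35  0.23  1.59 -0.13  1.52 -2.14]
False left 0.24 [-0.33  0.17  1.43 -0.13  1.74 -2.15]
False middle 0.2 [-0.44  0.44  1.18 -0.13  1.68 -2.26]
False middle 0.2 [-0.44  0.53  1.25 -0.13  1.52 -2.24]
False middle 0.24 [-0.5   0.39  1.4  -0.1
[... 546 characters left out ...]
.05]
True left 0.24 [-0.35  0.23  1.59 -0.13  1.52  1.  ]
True left 0.24 [-0.33  0.17  1.43 -0.13  1.74  0.99]
True middle 0.2 [-0.44  0.44  1.18 -0.13  1.68  0.88]
True middle 0.2 [-0.44  0.53  1.25 -0.13  1.52  0.9 ]
True middle 0.24 [-0.5   0.39  1.4  -0.16  1.53  0.85]
True middle 0.24 [-0.48  0.34  1.23 -0.16  1.75  0.84]
True right 0.2 [-0.56  0.64  0.91 -0.15  1.73  0.76]
True right 0.2 [-0.56  0.71  0.98 -0.14  1.58  0.78]
True right 0.24 [-0.62  0.59  1.13 -0.18  1.58  0.72]
True right 0.24 [-0.6   0.55  0.96 -0.18  1.79  0.71]
tray [-0.40723495  0.62946987  1.11695888  0.          1.3951639   0.92445127]
tray [-0.40723495  0.54180219  1.03334506  0.          1.5664454   0.92445127]
```

```bash
cat >> h.py <<'E'
def press(name):
    o=orient(.2,flip=True); u=.074
    movel(at(name,u,.060),o,feed=.2) 
    movel(at(name,u,.050),o,feed=.05)
    movel(at(name,u,.034),o,feed=.04)
    log=[]
    z=.034
    while z>.0245:
        f=get_obs()['contact_force'];log.append((round(z,4),np.round(f,1).tolist()))
        if np.linalg.norm(f-F0)>9 and z<.032: break
        z-=.001; movel(at(name,u,z),o,feed=.03)
    dwell(.4); a=get_image('top');b=get_image('scene'); f1=get_obs()['contact_force']
    dwell(.6)
    print(name,log,'held',f1,get_obs()['tool_pos'])
    movel(at(name,u,.13),o,feed=.2)
    dwell(.7)
    cv2.imwrite(f'pics/{name}_down.png',np.vstack([a[130:280,220:420],b[150:320,200:400]]).repeat(2,0).repeat(2,1)[:600])
    a=get_image('top');b=get_image('scene')
    cv2.imwrite(f'pics/{name}_top.png',a);cv2.imwrite(f'pics/{name}_scene.png',b)
    cv2.imwrite(f'pics/{name}_up.png',np.hstack([a[130:280,220:420],b[170:320,220:420]]).repeat(2,0).repeat(2,1))
    print('t',get_obs()['t'])
F0=np.array([1.08,-.22,.43])
E
python3 - <<'E'
from h import *
p=(np.array([(173,347),(358,315),(542,284)])/4+[235,115])
print(ray('top',p,.047)); print([at(n,.073,.047) for n in C])
move_gripper(0.0)
goto(at('left',.074,.15),orient(.2,flip=True))
o=get_obs();print(o['t'],o['opening'],o['contact_force'])
press('left')
E
```

```text
[[ 0.51340525 -0.1493311   0.047     ]
 [ 0.53965087 -0.25589388  0.047     ]
 [ 0.5654849  -0.36283497  0.047     ]]
[array([ 0.51272309, -0.14961082,  0.047     ]), array([ 0.53892309, -0.25511082,  0.047     ]), array([ 0.56502309, -0.36061082,  0.047     ])]
3.125 -1.2332335255972125e-06 [-0.10705235  0.2968928  -0.21444535]
left [(0.034, [0.3, 0.2, 1.3]), (0.033, [0.7, -0.2, 0.4]), (0.032, [1.0, -0.0, -1.2]), (0.031, [-0.8, 0.4, -0.4]), (0.03, [0.9, -0.3, -0.9]), (0.029, [-1.0, 0.8, 4.4]), (0.028, [-4.8, 1.0, 9.7])] held [-4.35593697  1.73784492 10.36357086] [ 0.51383599 -0.14948239  0.02926266]
t 8.6833
```

View pics/left_down.png

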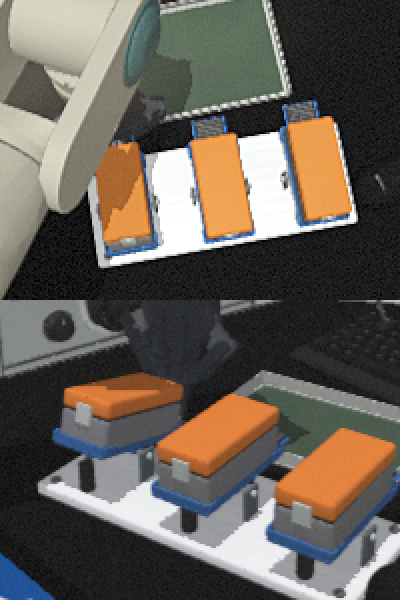

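View pics/left_up.png

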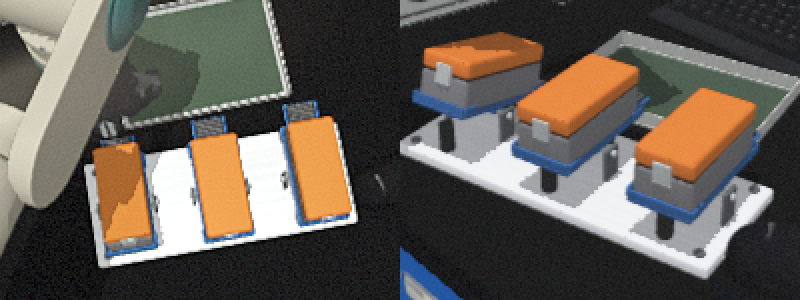

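In the pressed view the left case was fully tipped (force rose at the stop, z ≈ 29 mm). In the released view it still looks tipped: its near face shows at (125,238) and its near end is raised. I'll carry on with the middle and right cases, as the order requires.

```bash
python3 - <<'E'
from h import *
for n in('middle','right'):
    movel(at(n,.074,.13),orient(.2,flip=True),feed=.2); press(n)
E
```

```text
middle [(0.034, [-0.5, 0.1, 0.3]), (0.033, [0.2, 0.2, 0.8]), (0.032, [0.3, -0.3, 0.0]), (0.031, [0.6, 0.2, 0.1]), (0.03, [-0.1, 0.3, 0.3]), (0.029, [-0.4, 1.1, 4.6]), (0.028, [-3.0, 1.6, 8.6])] held [-3.21267639  2.58128182  8.72206522] [ 0.54002183 -0.25502367  0.02928419]
t 14.8333
right [(0.034, [-0.6, -0.3, 0.3]), (0.033, [-0.2, -0.3, 0.8]), (0.032, [-0.6, -0.8, 1.0]), (0.031, [-0.7, -0.8, 0.3]), (0.03, [0.3, -0.8, 0.6]), (0.029, [-0.6, 0.2, 3.5]), (0.028, [-2.9, 2.6, 8.0])] held [-2.30048664  2.22884019  8.65103968] [ 0.56612694 -0.36051633  0.02932733]
t 20.9833
```

```bash
python3 - <<'E'
import cv2,numpy as np
cv2.imwrite('pics/mr.png',np.hstack([cv2.imread('pics/middle_down.png'),cv2.imread('pics/right_down.png')]))
E
```

```text
(no output)
```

View pics/mr.png

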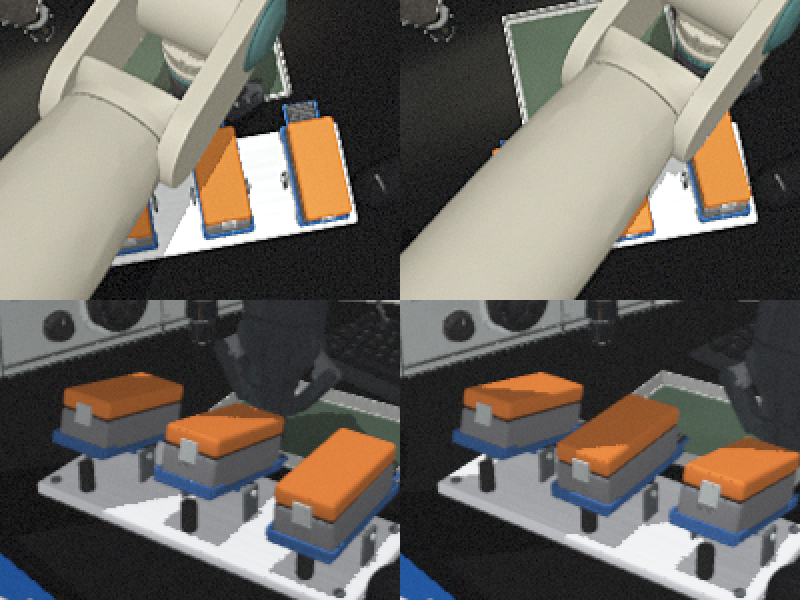

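View pics/middle_up.png

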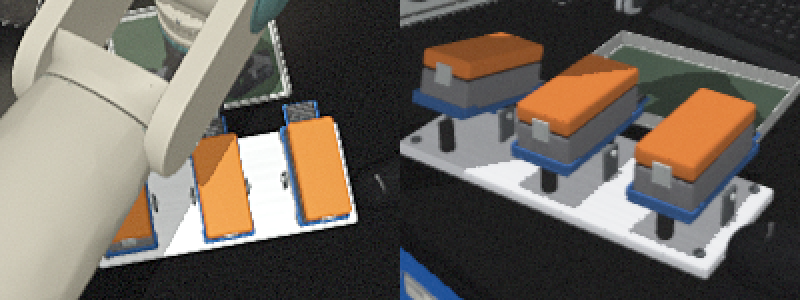

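View pics/right_up.png

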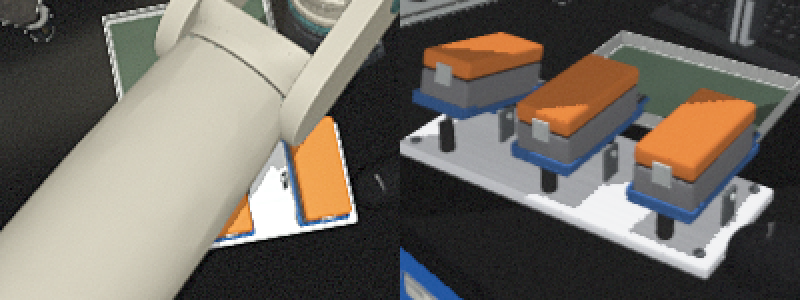

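All three pads reached the stop. In the scene views the middle and right cases are back level, and the left one stays tipped with its near end raised. I'll fit the tipped pose (axle height 36 or 59 mm) to the image before grasping.

```bash
python3 - <<'E'
from h import *
im=cv2.imread('pics/left_scene.png')
big=cv2.resize(im[175:245,210:310],None,fx=8,fy=8,interpolation=cv2.INTER_CUBIC)
for zax,col in((.036,(0,255,0)),(.059,(255,0,255))):
    th=.24;P=[]
    for u,v,w in[(-55,-26,92),(55,-26,92),(55,26,92),(-55,26,92),(-55,-26,46),(-55,26,46)]:
        h=w/1000-zax;u/=1000
        P.append(C['left']+(u*np.cos(th)+h*np.sin(th))*ex+v/1000*ey+(zax+h*np.cos(th)-u*np.sin(th))*ez)
    q=proj('scene',P);print(zax,np.round(q,1).tolist())
    q=((q-[210,175]+.5)*8).astype(int)
    cv2.polylines(big,[q[:4]],True,col,1);cv2.polylines(big,[q[[0,4,5,3]]],True,col,1)
cv2.imwrite('pics/fit.png',big)
E
```

```text
0.036 [[255.6, 202.5], [293.4, 192.9], [271.3, 186.0], [232.1, 194.5], [252.7, 228.4], [229.6, 219.7]]
0.059 [[253.4, 203.4], [291.6, 193.7], [269.5, 186.7], [229.9, 195.3], [250.5, 229.4], [227.4, 220.7]]
```

View pics/fit.png

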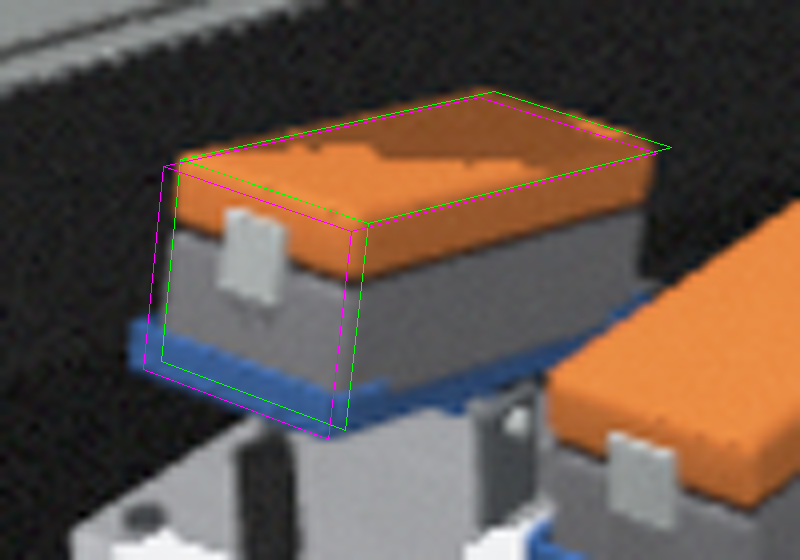

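The 36 mm axle model (green) fits the near end well. I'll check the height of the axle posts beside the case, then grasp with the tool tilted to match the lid.

```bash
python3 - <<'E'
from h import *
from scipy.optimize import least_squares
a=np.array([272.5,223.8]);b=np.array([297.5,231.3])
s=least_squares(lambda p:np.r_[proj('scene',p)[0]-a,proj('top',p)[0]-b],C['left']+[0,-.03,.05])
p=s.x-C['left'];print('post',p@ex,p@ey,p[2],s.fun)
o=orient(.24,flip=True); n=np.sin(.24)*ex+np.cos(.24)*ez
cen=C['left']+.0078*ex+.068*ez; tcp=cen-.016*n
p0=get_obs()['tool_pos']
movel([p0[0]-.05,p0[1]+.03,.20],orient(.2,flip=True),feed=.3)
move_gripper(.085)
goto(tcp+.10*n,o)
f0=get_obs()['contact_force'];print(get_obs()['t'],f0)
movel(tcp+.03*n,o,feed=.15)
print(get_obs()['contact_force'])
b=get_image('scene');cv2.imwrite('pics/pre.png',cv2.resize(b[100:280,170:400],None,fx=3,fy=3))
print(get_obs()['t'],get_obs()['tool_pos'],tcp)
E
```

```text
post -0.0032884901166184218 -0.03180313800390212 0.04668094353069649 [ 0.58549475 -0.05235463 -0.4880482   0.58452754]
22.975 [ 0.48917568 -0.72633072  0.17654117]
[-0.47514098  0.09406723  0.41759748]
23.6417 [ 0.45357893 -0.16493395  0.08289535] [ 0.44568305 -0.16595342  0.05245859]
```

View pics/pre.png

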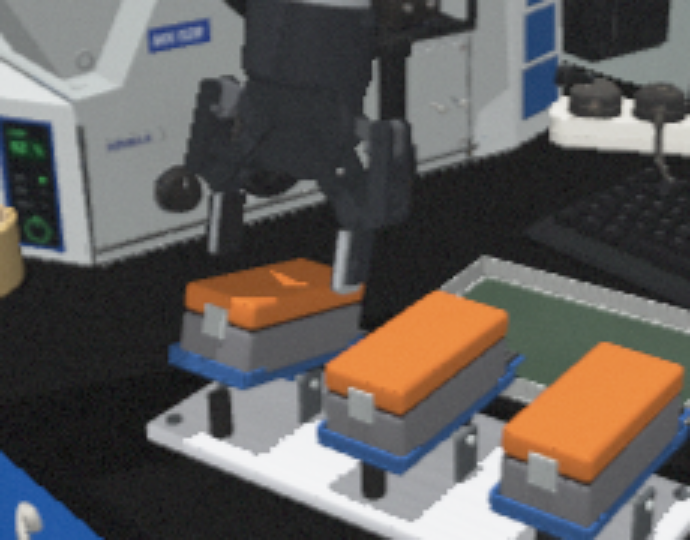

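The open fingers straddle the tipped left case, at (228,250) and (350,280) in this crop, and the post tops (z ≈ 47 mm) are below my tip height of 52 mm. Now I'll descend, grip and lift along the lid normal.

```bash
python3 - <<'E'
from h import *
o=orient(.24,flip=True); n=np.sin(.24)*ex+np.cos(.24)*ez
cen=C['left']+.0078*ex+.068*ez; tcp=cen-.016*n
movel(tcp,o,feed=.1)
print(get_obs()['contact_force'])
move_gripper(.03,60)
q=get_obs();print(q['opening'],q['contact_force'],q['tool_pos'])
movel(tcp+.04*n,o,feed=.08)
q=get_obs();print(q['t'],q['opening'],q['contact_force'],q['moment'])
b=get_image('scene');a=get_image('top')
cv2.imwrite('pics/lift.png',np.hstack([cv2.resize(b[100:280,170:400],None,fx=2,fy=2),cv2.resize(a[130:310,220:390],None,fx=2,fy=2)]))
E
```

```text
[-0.12905432 -0.89926345  0.21531676]
0.05140847525643475 [-0.63696773  3.96346748  6.13608908] [ 0.4461725  -0.16549322  0.05345089]
25.1417 0.05138617536571129 [-1.28160349  0.27908729 -2.56092177] [-0.03282947 -0.13303402 -0.01169628]
```

View pics/lift.png

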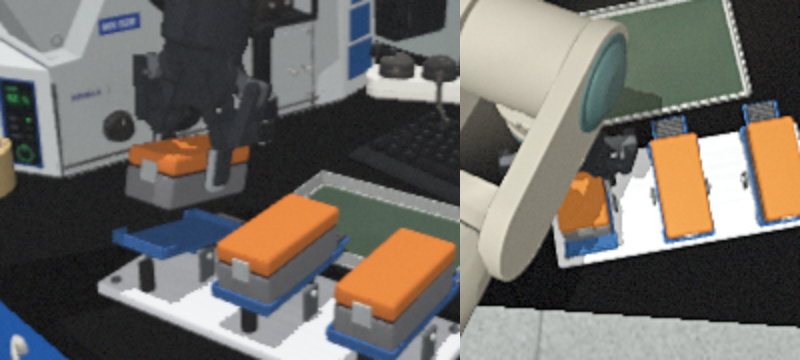

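The case is held: opening 51.4 mm, about 2.5 N of weight, and the cradle is empty. Next I'll carry it past the middle case and level it above the tray.

```bash
cat >> h.py <<'E'
TY=np.deg2rad(15.7)
T=np.array([.637,-.2345,0])-.012*np.array([-np.sin(TY),np.cos(TY),0])
OT=orient(0,yaw=TY,flip=True)
E
python3 - <<'E'
from h import *
o=orient(.24,flip=True)
p=get_obs()['tool_pos']
movel([p[0],p[1],.16],o,feed=.15)
movel([.50,-.245,.16],orient(.1,flip=True),feed=.15)
movel(T+.14*ez,OT,feed=.15)
movel(T+.06*ez,OT,feed=.12)
dwell(.3)
q=get_obs();print(q['t'],q['opening'],q['tool_pos'],q['contact_force'],q['moment'])
b=get_image('scene')
cv2.imwrite('pics/over.png',cv2.resize(b[100:280,200:430],None,fx=3,fy=3))
E
```

```text
28.8333 0.05145594914278318 [ 0.64051834 -0.24614289  0.06068927] [-0.13687117 -0.0744911  -2.75862927] [ 0.0506462  -0.0055178   0.00748963]
```

View pics/over.png

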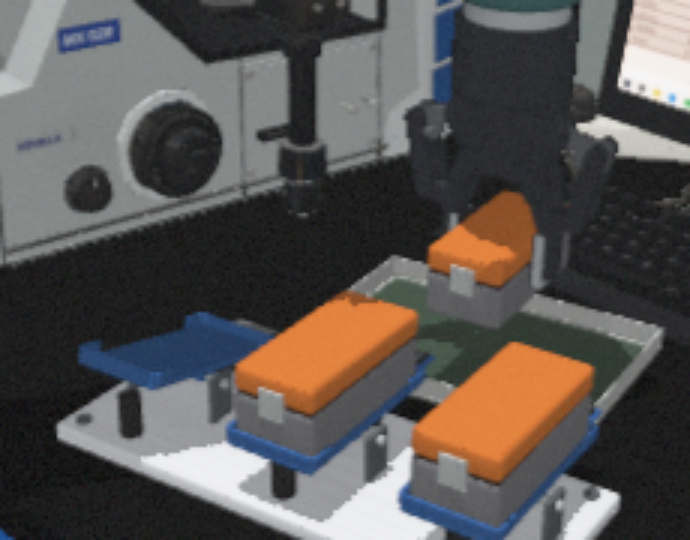

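```bash
python3 - <<'E'
from h import *
im=cv2.imread('pics/over.png')
a=np.array([np.cos(TY),np.sin(TY),0]);b=np.array([-np.sin(TY),np.cos(TY),0])
c=np.array([.6405,-.2461,.0607+.016])
P=np.array([c+u*a+v*b+w*ez for u,v,w in[(-.055,-.026,.023),(.055,-.026,.023),(.055,.026,.023),(-.055,.026,.023),(-.055,-.026,-.023),(-.055,.026,-.023),(.055,-.026,-.023)]])
q=((proj('scene',P)-[200,100]+.5)*3).astype(int)
cv2.polylines(im,[q[:4]],True,(0,255,0));cv2.polylines(im,[q[[0,4,5,3]]],True,(0,255,0));cv2.polylines(im,[q[[0,1,6,4]]],True,(0,255,0))
cv2.imwrite('pics/over2.png',cv2.resize(im[150:400,350:690],None,fx=2.3,fy=2.3))
E
```

```text
(no output)
```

View pics/over2.png

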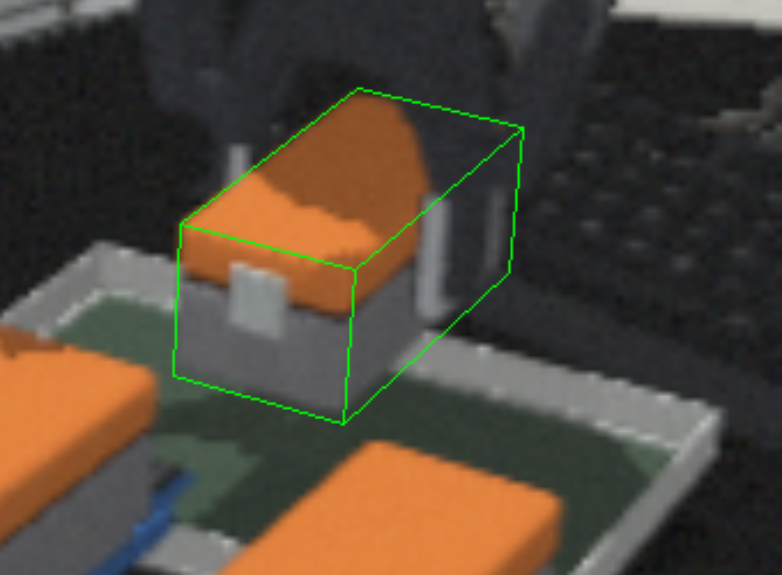

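The predicted box lies on the held case to within 1–2 px: level and centred over the tray. Now I'll lower it with a force guard, release and retreat.

```bash
python3 - <<'E'
from h import *
movel(T+.016*ez,OT,feed=.08)
z=.016
while z>.004:
    q=get_obs();f=q['contact_force'][2]; print(round(z,3),round(f,1),round(q['tool_pos'][2],4))
    if f>3: break
    z-=.001; movel(T+z*ez,OT,feed=.03)
move_gripper(.085)
dwell(.2)
movel(T+.05*ez,OT,feed=.12)
movel(T+.15*ez,OT,feed=.2)
goto([.40,-.45,.25],OT)
q=get_obs();print(q['t'],q['tool_pos'],q['contact_force'])
for n in('top','scene'): cv2.imwrite(f'pics/end_{n}.png',get_image(n))
E
```

```text
0.016 -1.1 0.0162
0.015 -2.5 0.0156
0.014 -2.1 0.014
0.013 -2.3 0.0128
0.012 -2.0 0.0119
0.011 -1.9 0.0109
0.01 -1.3 0.0101
0.009 5.5 0.0101
34.3583 [ 0.40075976 -0.44926203  0.24903487] [0.01539754 0.95837395 0.19949329]
```

View pics/end_top.png

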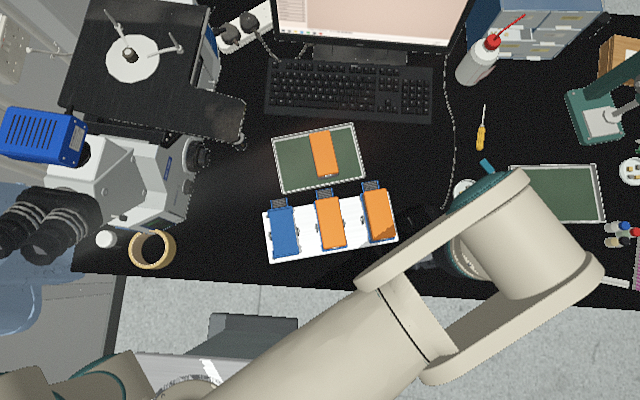

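View pics/end_scene.png

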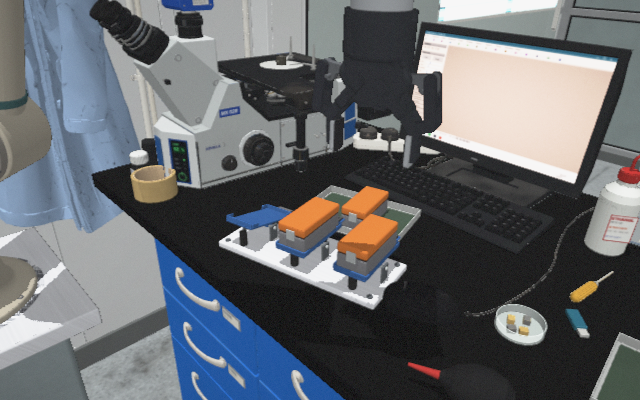

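The top view shows the case lid at (324,153) well inside the tray, the left cradle empty, and the middle and right cases level. I'll check this with numbers and then hand in.

```bash
python3 - <<'E'
from h import *
im=cv2.imread('pics/end_top.png');hsv=cv2.cvtColor(im,cv2.COLOR_BGR2HSV)
m=(hsv[...,0]>5)&(hsv[...,0]<22)&(hsv[...,1]>150)&(hsv[...,2]>60)
n,l,s,c=cv2.connectedComponentsWithStats(m.astype(np.uint8))
for i in range(1,n):
    if s[i,4]>300 and 250<c[i][0]<410 and 120<c[i][1]<270:
        z=.049 if c[i][1]<185 else .092
        ys,xs=np.where(l==i);r=cv2.minAreaRect((ray('top',np.c_[xs,ys],z)[:,:2]*1000).astype(np.float32));print(c[i],z,r)
        if z<.05:
            d=np.array(r[0])/1000-[.637,-.2345];print('in tray frame',d@[np.cos(TY),np.sin(TY)],d@[-np.sin(TY),np.cos(TY)])
hand_in(); print(get_obs()['t'])
E
```

```text
[323.29386437 153.24542519] 0.049 ((638.9317626953125, -246.65451049804688), (108.99156188964844, 51.843936920166016), 15.755083084106445)
in tray frame -0.0014293239585579133 -0.012223782785194823
[378.95482189 213.62901825] 0.092 ((494.4385681152344, -377.8042297363281), (110.59207916259766, 52.58943557739258), 13.038023948669434)
[330.38374126 222.17744755] 0.092 ((468.46075439453125, -272.8121032714844), (110.71392059326172, 51.79571533203125), 13.20044231414795)
the job is handed in; nothing more can be done
the job is handed in; nothing more can be done
```

The left case held the loose part. It now lies flat, lid up, in the tray behind the stand, and the job has been handed in.

- **Rocking:** I pressed the left, middle and right pads in that order, each down to its stop at about z = 29 mm with 9–11 N, and held each for about 1 s. The left case stayed tipped; the middle and right cases swung back level.
- **Moving the case:** I gripped the left case with the tool tilted to match its lid and lifted it along the lid normal. Over the tray I levelled it, lowered it until the force showed contact with the floor, and released it.
- **Final checks:** The case is 12 mm right of the tray's centre and lies parallel to its sides. Its outline measures 109 × 52 mm at the height expected for lying flat. The middle and right lids are within 0.5 mm of where they started, and the arm was well clear. The last time read before hand-in was about 34.4 s, and no check failed or disagreed.

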